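Fill the last space in the shipping carton

ROBOT

A 6-joint arm with a two-finger parallel gripper is mounted at the origin on the work surface. World frame = base frame: x ahead of the robot, y to its left, z up, the work surface at z = 0. Lengths are in m, angles in rad, forces in N, time in s.
With the tool pointing down it reaches from about 0.425 to 0.95 m from the base axis. Payload 3.5 kg.
Tool frame: the origin (TCP) lies midway between the tips of the shut fingers; the grasp point (between the pads) lies 19 mm behind it; z points along the fingers, x is the direction in which the jaws open and shut, and the axes are right-handed (so a half turn about z gives the same grasp; the last joint's range is limited). The gripper opens to 85 mm and grips with 20 to 120 N. Pads are 22 mm wide; open, the fingers measure 114 mm over their backs; the gripper's body (76 mm by 85 mm) begins 54 mm behind the grasp point. The pads swing forward as they close: fully open they stand 13 mm farther back than shut.
Start: joints at [1.036, 0.286, 1.577, -0, 1.279, -0.15], TCP at [0.253, 0.626, 0.231] pointing down, gripper open.
Joint ranges: [-2.77, 2.77], [-0.9, 2.22], [0.21, 2.48], [-1.53, 4.67], [0.24, 2.81], [-2.84, 2.84]. Speed limits (rad/s): [2.79, 2.79, 3.14, 3.14, 3.14, 3.14].

INTERFACE

Orientations are given as [roll, pitch, yaw] about the fixed x, y, z axes, in that order (R = Rz(yaw) Ry(pitch) Rx(roll)).
In Python, from plant import ctrl gives the robot as it stands.
- The arm moves only by the tool servo_tool, never from a script. Its argument "increments" is a list of rows, each an object of numbers: "dx", "dy", "dz": the shift along the tool's x, y, z in mm; "twist": the turn about the tool's z in degrees. A call has exactly 5 rows; each row shifts and turns the commanded pose from where the row before left it, along the tool's axes as they then stand; what a row does not reach is not made up. A row lasts 1/10 s, in which the tool goes at most 50 mm and 8.59 degrees, less where a joint would pass 70% of its speed; a pose out of reach is approached as far as the arm can. A call with a gripper value outside its range is refused whole. "hand" is the closure in counts, from 0 (fully open) to 255 (shut), set as the call begins (left out, the last holds). The fingers move at their own pace and stop on an object; the grip force is fixed at half the most. Time passes only in rows, so rows that do not move let the fingers close, or fill a call up. It gives the time, the measured TCP pose, the force and the opening at its end, in the units of the state.
- ctrl.get_obs(): the state, without advancing time (a new reading comes with each control period).
- ctrl.camera(name): name is "side" or "top"; returns the picture (420x560x3 uint8, red, green, blue); there is no depth.
- ctrl.camera_info(name): a dict with "fx", "fy", "cx", "cy" (pixels), "k1" (the pictures are not rectified: a ray, as slopes to the right and down, at radius r is drawn at 1 + k1 r^2 times it, then the intrinsics apply), "T" (4x4, takes a point from camera to world coordinates). Camera axes: x right, y down, z forward; pixel columns grow to the right and rows downward; lengths in m; the calibration is good to about 2 mm. A picture is of the moment at which its call begins. camera_info takes no time and is no camera call.
- ctrl.close_job(): hands the job in, once; it reports no verdict.
The state is a dict: "t": time; "joints": joint angles; "dq": joint speeds; "tau": joint torques, N m; "ee_pos": TCP position; "ee_rot": TCP orientation; "force": force on the tool from outside, world axes, zero at the start; "torque": the same for the moment, N m; "width": finger opening in m.
Only numpy, scipy, OpenCV 4.12 (cv2) and the standard library are available. Lean on these libraries where they do the work, as an engineer would, in place of code of your own. Each camera call takes 0.05 s, during which the arm holds its last target. There are 200 camera calls.

TASK

A white box already stands in the open-fronted cardboard carton; find the one of the three black boxes whose width fills the space left beside it (only a few millimetres of play) and slide it lengthwise through the open front until it is fully home against the back panel. The bottoms of the black boxes are not taped yet, so slide the box along the bench all the way: never lift or tip it. Leave the other two black boxes, the tape roll, the scanner and the gel bottle where they are.

Things in the scene. Friction and masses are not known exactly. Their poses are not given: they have to be found in the camera images.
- carton: low brown carton fixed to the bench, open in front and on top, no step at its floor. Origin: on the bench, middle of its mouth; x inwards (away from the robot), y to its left wall. Inside: y -75 to 75, back panel at x = 112; walls 60 high, 6 thick. Beside the mouth two flaps, 60 high, flare outwards at 45 degrees to x = -28
- carton_corner (a point): inner front left corner of the carton on the bench, at (0, 75, 0) mm in the carton's frame; the white box that is in the carton has its origin about 1 mm from here
- white_78: white box, fixed, 78 wide (y), 110 long (x), 70 high, with a yellow and orange label on top. Origin: its lower front left corner; the box extends to +x and to -y from it. One of the three white boxes stands in the carton at its left wall, two behind it as stock. With this one in the carton the space up to the right wall is 71.5 wide
- white_90: white box, fixed, 90 wide (y), 110 long (x), 70 high, with a yellow and orange label on top. Origin: its lower front left corner; the box extends to +x and to -y from it. One of the three white boxes stands in the carton at its left wall, two behind it as stock. With this one in the carton the space up to the right wall is 59.5 wide
- white_102: white box, fixed, 102 wide (y), 110 long (x), 70 high, with a yellow and orange label on top. Origin: its lower front left corner; the box extends to +x and to -y from it. One of the three white boxes stands in the carton at its left wall, two behind it as stock. With this one in the carton the space up to the right wall is 47.5 wide
- black_66: loose black product box, 66 wide (y), 110 long (x), 70 high, about 0.35 kg, small blue and orange picture on top. Origin: centre of its underside; x along its length, z up. The three black boxes differ only in width: 42, 54 and 66
- black_54: loose black product box, 54 wide (y), 110 long (x), 70 high, about 0.35 kg, small blue and orange picture on top. Origin: centre of its underside; x along its length, z up. The three black boxes differ only in width: 42, 54 and 66
- black_42: loose black product box, 42 wide (y), 110 long (x), 70 high, about 0.35 kg, small blue and orange picture on top. Origin: centre of its underside; x along its length, z up. The three black boxes differ only in width: 42, 54 and 66
- tape_roll: orange roll of packing tape lying flat, 104 outer diameter, 48 high; origin at the centre of its underside; bystander
- scanner: hand scanner lying on the bench, grey head and blue handle, about 165 long (x), 60 wide, 40 high; origin on its underside; bystander
- gel_bottle: clear gel bottle with green label and blue cap, 64 diameter, 150 high; origin at the centre of its underside; bystander
There are look-alikes about, which are no part of the job. What is shaped like the white_78 but purple is not meant.

How it is judged:
By the outcome, as a careful person would: the job done as asked, in the order asked, and still so for the second after the job is handed in, with the robot touching nothing.
It also fails if it takes over 61 s, if anything falls off the work surface, if the arm or the gripper's body presses on something with over 40 N, if the wrist force passes 120 N, or if a joint passes its speed limit or range.

## Working session

There is one attempt and no reset: what is moved stays moved. The work goes in short steps, Python scripts to look and compute and a tool call to move; the robot and the scene stay as the last step left them, time stands still between calls to the robot, and variables do not carry over. Pictures are saved under pics/ and viewed, about 8 in all and at most 12, crops included, and the job is handed in when it is done.

Besides the shell and the picture viewer there is one more tool, called after ">>>" as name([rows], argument=value, ...), one row to a line, values as JSON. servo_tool: Moves the arm, as the interface text tells. Its arguments: {"type":"object","properties":{"increments":{"type":"array"},"hand":{"type":"number"}},"required":["increments"]}

```bash
mkdir -p pics; ls; cat > h.py <<'E'
import numpy as np, cv2
from plant import ctrl
def pt(name,u,v,z):
    c=ctrl.camera_info(name);T=np.array(c["T"])
    d=np.array([(u-c["cx"])/c["fx"],(v-c["cy"])/c["fy"]]);s=d.copy()
    for _ in range(20): s=d/(1+c["k1"]*(s@s))
    r=T[:3,:3]@np.r_[s,1];o=T[:3,3]
    return (o+r*(z-o[2])/r[2])
def px(name,p):
    c=ctrl.camera_info(name);T=np.array(c["T"])
    q=T[:3,:3].T@(np.array(p)-T[:3,3]);s=q[:2]/q[2];s=s*(1+c["k1"]*(s@s))
    return np.array([c["fx"]*s[0]+c["cx"],c["fy"]*s[1]+c["cy"]])
def snap(name,f,box=None,k=1):
    im=ctrl.camera(name)[:,:,::-1].copy()
    cv2.imwrite("pics/raw_"+f,im)
    if box: im=im[box[1]:box[3],box[0]:box[2]]
    if k!=1: im=cv2.resize(im,None,fx=k,fy=k,interpolation=cv2.INTER_CUBIC)
    cv2.imwrite("pics/"+f,im)
E
python3 - <<'E'
from h import *
snap("top","t1.png",k=1.4);snap("side","s1.png",k=1.4)
print(ctrl.get_obs())
for n in("top","side"):print(ctrl.camera_info(n))
E
```

```text
pics
{'t': 0.1, 'joints': array([ 1.03600570e+00,  2.87088808e-01,  1.57803918e+00, -1.54478702e-05,
        1.27857656e+00, -1.49988912e-01]), 'dq': array([-1.67245783e-03, -1.29661415e-03, -2.45912735e-03,  5.72819566e-04,
       -1.09328321e-03, -1.35199681e-05]), 'tau': array([ 9.48250381e-04, -4.07299054e+01, -2.93700063e+01, -1.29518821e-04,
        3.41909312e-03, -1.25403201e-05]), 'ee_pos': array([0.25304251, 0.62513692, 0.23007302]), 'ee_rot': array([-3.14129170e+00,  2.09039492e-03,  1.18599939e+00]), 'force': array([-0.84559478, -0.29631667,  0.22766943]), 'torque': array([-0.00929121,  0.02096026, -0.02017955]), 'width': 0.08540645231450186}
{'fx': 485.6397271563601, 'fy': 485.6397271563601, 'cx': 284.74099028900764, 'cy': 207.229066918372, 'k1': 0.05318935338315369, 'T': array([[-8.34526778e-02, -9.73819418e-01,  2.11450685e-01,
         1.95683076e-01],
       [-9.96510820e-01,  8.12637456e-02, -1.90365095e-02,
         5.80537928e-02],
       [ 1.35484789e-03, -2.12301543e-01, -9.77203264e-01,
         1.37134269e+00],
       [ 0.00000000e+00,  0.00000000e+00,  0.00000000e+00,
         1.00000000e+00]])}
{'fx': 386.48157736306337, 'fy': 386.48157736306337, 'cx': 277.261208921743, 'cy': 212.95943613455464, 'k1': -0.10914743740594636, 'T': array([[ 0.94865177, -0.19275312,  0.25081078,  0.23838009],
       [-0.31621279, -0.55700318,  0.76795633, -0.7361965 ],
       [-0.00832358, -0.80783272, -0.58935305,  0.64996096],
       [ 0.        ,  0.        ,  0.        ,  1.        ]])}
```

View pics/t1.png

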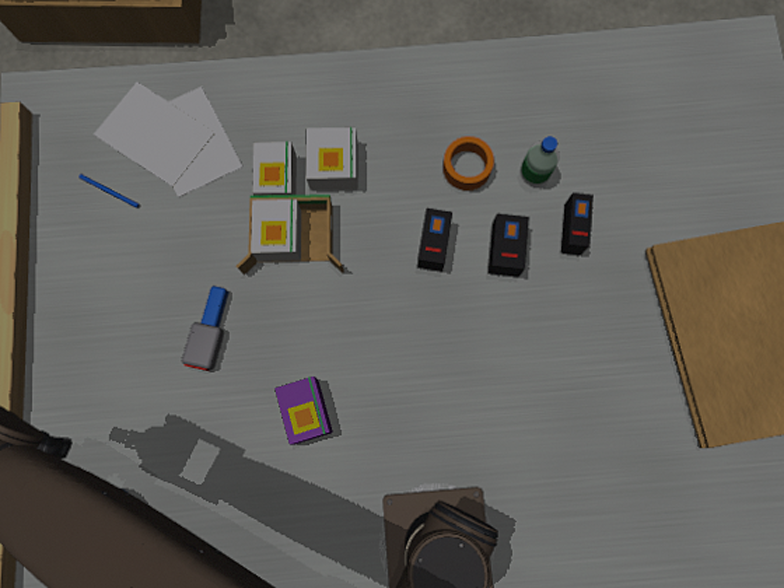

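View pics/s1.png

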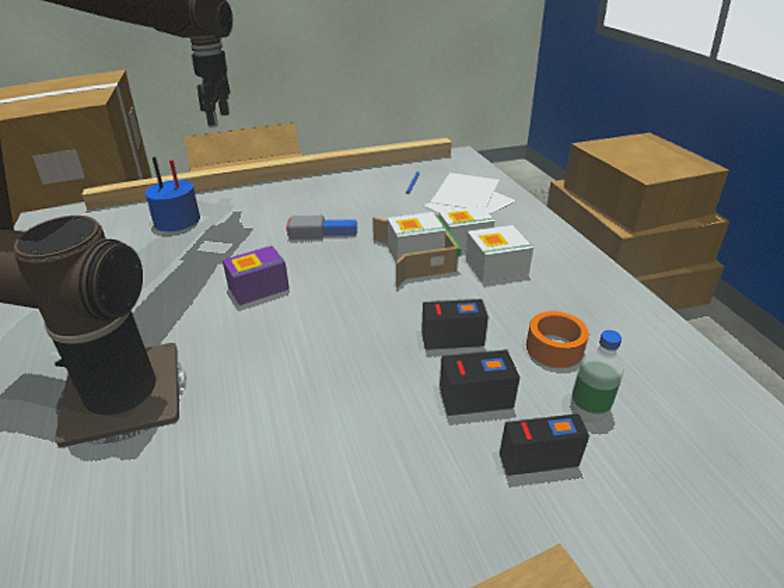

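The top view shows the carton at about (290,230) with a white box at its left, and three black boxes at (436,240), (509,245) and (577,225). The purple decoy is at (305,410). The side view agrees. Next I'll enlarge the carton and the black boxes.

```bash
python3 - <<'E'
import cv2
im=cv2.imread("pics/raw_t1.png")
a=cv2.resize(im[130:200,165:255],None,fx=8,fy=8,interpolation=cv2.INTER_CUBIC);cv2.imwrite("pics/c1.png",a)
a=cv2.resize(im[130:205,290:430],None,fx=5.6,fy=5.6,interpolation=cv2.INTER_CUBIC);a=cv2.convertScaleAbs(a,alpha=2,beta=20);cv2.imwrite("pics/c2.png",a)
E
```

```text
(no output)
```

View pics/c1.png

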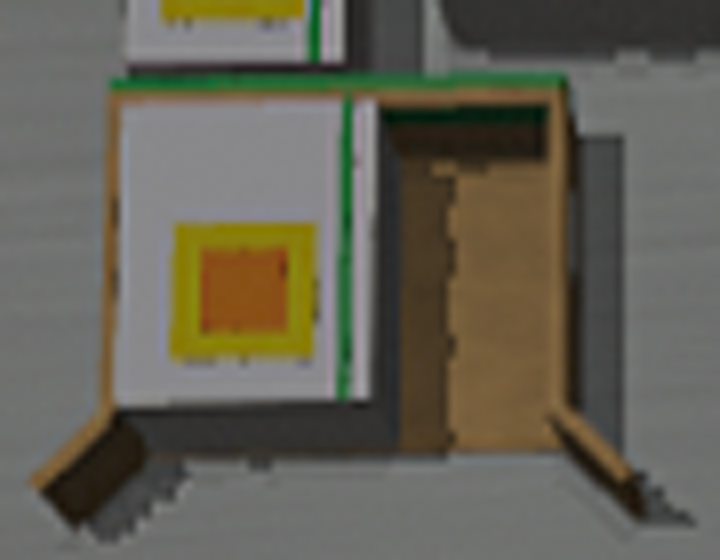

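View pics/c2.png

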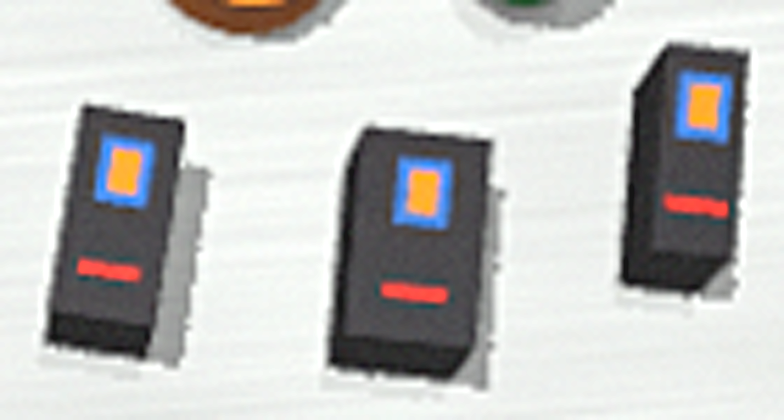

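```bash
python3 - <<'E'
from h import *
def c1(u,v,z): return pt("top",165+(u+.5)/8-.5,130+(v+.5)/8-.5,z)
def c2(u,v,z): return pt("top",290+(u+.5)/5.6-.5,130+(v+.5)/5.6-.5,z)
np.set_printoptions(precision=4,suppress=True)
def quad(n,f,L,z=.07):
    P=np.array([f(*q,z)[:2] for q in L]) # BL,BR,FR,FL
    BL,BR,FR,FL=P
    d=(BL+BR-FR-FL);print(n,"ctr",P.mean(0),"yaw",np.degrees(np.arctan2(d[1],d[0])),"len",np.linalg.norm(d)/2,"w",np.linalg.norm(BL-BR),np.linalg.norm(FL-FR));print(P.tolist())
quad("white",c1,[(122,97),(378,97),(370,400),(112,405)])
quad("carton inner",c1,[(118,100),(547,100),(553,410),(110,410)],.06)
print("floor right front",c1(555,452,0),"floor/white",c1(400,452,0), "backfloorR",c1(547,160,0), c1(400,160,0))
print("flap tip",c1(632,478,.06),c1(640,518,0),"left",c1(35,487,.06))
quad("bL",c2,[(83,105),(185,122),(150,328),(50,314)])
quad("bM",c2,[(370,125),(492,142),(472,350),(345,338)])
quad("bR",c2,[(668,45),(748,52),(735,258),(655,250)])
E
```

```text
white ctr [0.6308 0.2706] yaw -4.260521520977169 len 0.11135501997977677 w 0.08976733961149783 0.08892385040568633
[[0.689918272654489, 0.3112164954305399], [0.6827163350957011, 0.22173852408381511], [0.5725209680621053, 0.2303733959038229], [0.5780190457041587, 0.3191271130835266]]
carton inner ctr [0.6297 0.2421] yaw -3.0836682484219637 len 0.11387991882314463 w 0.15173508132501443 0.1540713738377796
[[0.692709867583134, 0.3146131017434917], [0.6804861135166234, 0.1633711937244833], [0.5665568824414935, 0.16834272294102254], [0.5792090471126794, 0.3218937273838266]]
floor right front [0.5677 0.1736 0.    ] floor/white [0.5723 0.2298 0.    ] backfloorR [0.6793 0.1696 0.    ] [0.6838 0.2238 0.    ]
flap tip [0.5398 0.1425 0.06  ] [0.5404 0.1444 0.    ] left [0.5537 0.3487 0.06  ]
bL ctr [ 0.5822 -0.0482] yaw -14.33415539496207 len 0.10907506293843977 w 0.05187638726961428 0.04984379813330452
[[0.6416598250590724, -0.03660835025210684], [0.6284591311213052, -0.08677707791893527], [0.5237665568186809, -0.05896973481866374], [0.5349936540118595, -0.01040682200478351]]
bM ctr [ 0.5585 -0.1969] yaw -12.54276873673971 len 0.10962911589711732 w 0.06128388970704484 0.0625040161100749
[[0.6190687079294748, -0.17894707144520433], [0.6050290827212556, -0.23860110786888628], [0.4993971678340414, -0.21570517708208992], [0.5106751701275271, -0.1542270615111273]]
bR ctr [ 0.5917 -0.3417] yaw -11.287506978167029 len 0.10790921079716682 w 0.03992183131406126 0.0393205846929533
[[0.6482110551949893, -0.3326657332157119], [0.6410503629259678, -0.3719401154730656], [0.5350993580631087, -0.35048879241879505], [0.5425181364572249, -0.31187441546234645]]
```

The white box in the carton measures 90 wide, which leaves 59.5. So black_54 is the one to use: the left-hand one, at (0.582, −0.048), yaw about −14°. My plan has three steps:
1. Grip it low near its rear end.
2. Slide it to the mouth and in until the fingers come near the carton.
3. Push it home with the fingers shut.

```bash
cat >> h.py <<'E'
def rows(x,y,z,yaw,n=5):
    """rows from measured pose to target (m, deg), n equal steps, tool axes"""
    o=ctrl.get_obs();p=o["ee_pos"];w0=np.degrees(o["ee_rot"][2])
    d=(np.array([x,y,z])-p)/n*1000;tw=(w0-yaw+180)%360-180
    print("at",p.round(4),"yaw %.2f"%w0,"F",o["force"].round(1),"w %.4f"%o["width"],"t %.2f"%o["t"])
    for i in range(n):
        a=np.radians(w0-tw*i/n);c,s=np.cos(a),np.sin(a)
        print("dx %.1f dy %.1f dz %.1f tw %.2f"%(c*d[0]+s*d[1],s*d[0]-c*d[1],-d[2],tw/n))
def cart(xc,yc,a=-4.3,o=(0.572,0.2447)):
    a=np.radians(a);c,s=np.cos(a),np.sin(a);return o[0]+c*xc-s*yc,o[1]+s*xc+c*yc
E
python3 - <<'E'
from h import *
rows(.5444,-.0388,.14,76,20)
print(cart(-.139,-.04525))
E
```

```text
at [0.253  0.6251 0.2301] yaw 67.95 F [-0.8 -0.3  0.2] w 0.0854 t 0.10
dx -25.3 dy 26.0 dz 4.5 tw -0.40
dx -25.5 dy 25.8 dz 4.5 tw -0.40
dx -25.7 dy 25.6 dz 4.5 tw -0.40
dx -25.8 dy 25.4 dz 4.5 tw -0.40
dx -26.0 dy 25.2 dz 4.5 tw -0.40
dx -26.2 dy 25.1 dz 4.5 tw -0.40
dx -26.4 dy 24.9 dz 4.5 tw -0.40
dx -26.5 dy 24.7 dz 4.5 tw -0.40
dx -26.7 dy 24.5 dz 4.5 tw -0.40
dx -26.9 dy 24.3 dz 4.5 tw -0.40
dx -27.1 dy 24.1 dz 4.5 tw -0.40
dx -27.2 dy 23.9 dz 4.5 tw -0.40
dx -27.4 dy 23.7 dz 4.5 tw -0.40
dx -27.6 dy 23.5 dz 4.5 tw -0.40
dx -27.7 dy 23.4 dz 4.5 tw -0.40
dx -27.9 dy 23.2 dz 4.5 tw -0.40
dx -28.1 dy 23.0 dz 4.5 tw -0.40
dx -28.2 dy 22.8 dz 4.5 tw -0.40
dx -28.4 dy 22.6 dz 4.5 tw -0.40
dx -28.5 dy 22.4 dz 4.5 tw -0.40
(np.float64(0.42999847905111754), np.float64(0.20999941573684805))
```

>>> servo_tool([
  {"dx": -25,"dy": 26,"dz": 0,"twist": -0.4},
  {"dx": -25,"dy": 26,"dz": 0,"twist": -0.4},
  {"dx": -26,"dy": 26,"dz": 0,"twist": -0.4},
  {"dx": -26,"dy": 25,"dz": 0,"twist": -0.4},
  {"dx": -26,"dy": 25,"dz": 0,"twist": -0.4},
])

```text
t: 0.6
ee_pos: [0.3264, 0.4583, 0.2307]
ee_rot: [-3.141, 0.001, 1.221]
force: [0.4, -0.4, 0.8]
width: 0.0853
```

>>> servo_tool([
  {"dx": -26,"dy": 25,"dz": 2,"twist": -0.4},
  {"dx": -26,"dy": 25,"dz": 2,"twist": -0.4},
  {"dx": -27,"dy": 25,"dz": 2,"twist": -0.4},
  {"dx": -27,"dy": 24,"dz": 2,"twist": -0.4},
  {"dx": -27,"dy": 24,"dz": 2,"twist": -0.4},
])

```text
t: 1.1
ee_pos: [0.3986, 0.2923, 0.2208]
ee_rot: [-3.141, 0.0, 1.256]
force: [0.5, -1.3, -0.3]
width: 0.0852
```

>>> servo_tool([
  {"dx": -27,"dy": 24,"dz": 4,"twist": -0.4},
  {"dx": -27,"dy": 24,"dz": 4,"twist": -0.4},
  {"dx": -27,"dy": 24,"dz": 4,"twist": -0.4},
  {"dx": -28,"dy": 24,"dz": 4,"twist": -0.4},
  {"dx": -28,"dy": 23,"dz": 4,"twist": -0.4},
])

```text
t: 1.6
ee_pos: [0.4717, 0.1262, 0.2008]
ee_rot: [-3.141, 0.0, 1.291]
force: [-0.1, 0.6, -0.5]
width: 0.0853
```

>>> servo_tool([
  {"dx": -28,"dy": 23,"dz": 8,"twist": -0.4},
  {"dx": -28,"dy": 23,"dz": 8,"twist": -0.4},
  {"dx": -28,"dy": 23,"dz": 8,"twist": -0.4},
  {"dx": -28,"dy": 23,"dz": 8,"twist": -0.4},
  {"dx": -28,"dy": 22,"dz": 8,"twist": -0.4},
])

```text
t: 2.1
ee_pos: [0.5448, -0.0388, 0.1605]
ee_rot: [-3.141, -0.0, 1.326]
force: [-0.2, -0.6, 0.2]
width: 0.0856
```

>>> servo_tool([
  {},
  {},
  {},
  {},
  {},
])

```text
validation failed for argument at $.in...
```

```bash
python3 - <<'E'
from h import *
rows(.5444,-.0388,.018,76,6)
snap("top","t2.png",(290,130,400,205),7)
E
```

```text
at [ 0.5448 -0.0388  0.1605] yaw 75.95 F [-0.2 -0.6  0.2] w 0.0856 t 2.10
dx -0.0 dy -0.1 dz 23.8 tw -0.01
dx -0.0 dy -0.1 dz 23.8 tw -0.01
dx -0.0 dy -0.1 dz 23.8 tw -0.01
dx -0.0 dy -0.1 dz 23.8 tw -0.01
dx -0.0 dy -0.1 dz 23.8 tw -0.01
dx -0.0 dy -0.1 dz 23.8 tw -0.01
```

View pics/t2.png

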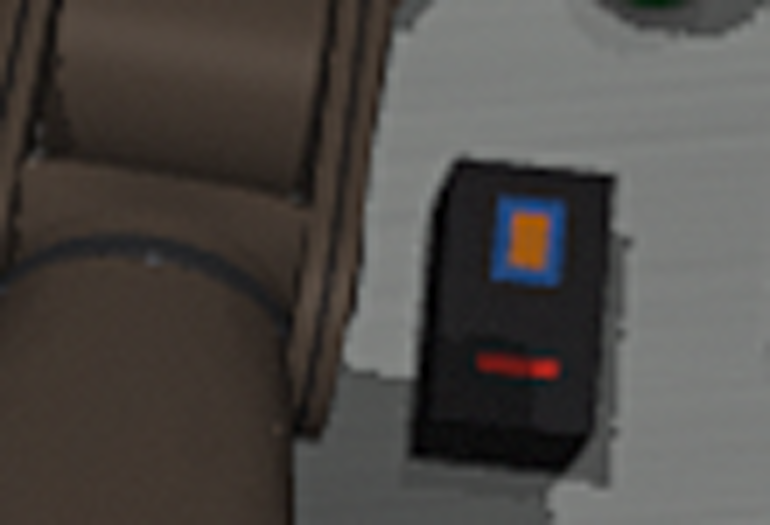

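The arm hides box 54 in this picture; the 66 box, at about (510,310), hasn't moved. There is 15 mm of clearance on each side, so I'll lower the gripper.

>>> servo_tool([
  {"dz": 30},
  {"dz": 30},
  {"dz": 20},
  {"dz": 10},
  {"dz": 10},
])

```text
validation failed for argument at $.in...
```

>>> servo_tool([
  {"dz": 10},
  {"dz": 10},
  {"dz": 10},
  {"dz": 8},
  {"dz": 4},
])

```text
validation failed for argument at $.in...
```

```bash
python3 - <<'E'
from h import *
rows(.5444,-.0388,.018,76,1)
snap("side","s2.png",(260,120,440,260),4.4)
E
```

```text
at [ 0.5461 -0.043   0.1595] yaw 75.81 F [ 0.5 -3.2 -0.4] w 0.0856 t 2.15
dx 3.7 dy -2.7 dz 141.5 tw -0.19
```

View pics/s2.png

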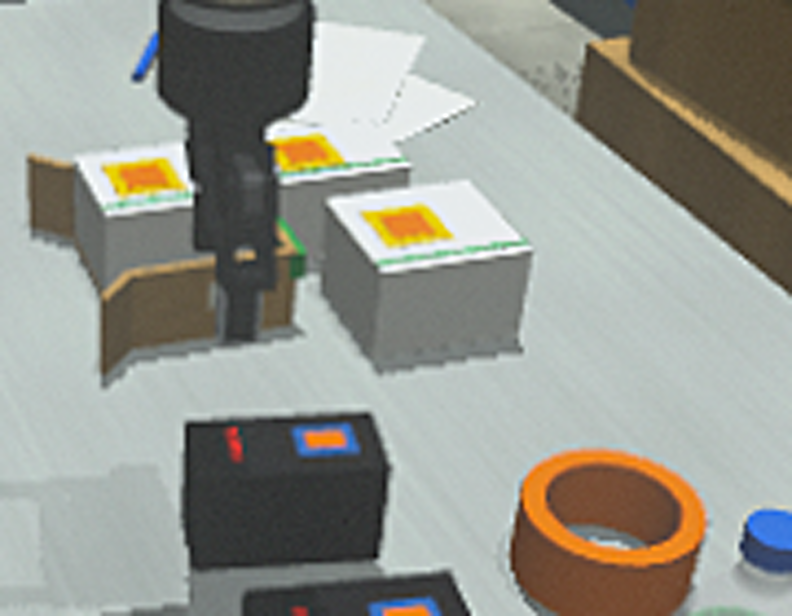

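The arm is still above the box; those moves were refused because every row needs all its keys. Box 54 is at about (285,490) in this crop. I'll send the descent again.

>>> servo_tool([
  {"dx": 0,"dy": 0,"dz": 10,"twist": 0},
  {"dx": 0,"dy": 0,"dz": 15,"twist": 0},
  {"dx": 0,"dy": 0,"dz": 15,"twist": 0},
  {"dx": 0,"dy": 0,"dz": 10,"twist": 0},
  {"dx": 0,"dy": 0,"dz": 0,"twist": 0},
])

```text
t: 2.7
ee_pos: [0.5428, -0.0362, 0.1086]
ee_rot: [-3.137, -0.0, 1.327]
force: [0.6, -0.7, 0.5]
width: 0.0853
```

```bash
python3 - <<'E'
from h import *
rows(.5444,-.0388,.018,76,1)
E
```

```text
at [ 0.5428 -0.0362  0.1086] yaw 76.02 F [ 0.6 -0.7  0.5] w 0.0853 t 2.70
dx -2.1 dy 2.1 dz 90.6 tw 0.02
```

>>> servo_tool([
  {"dx": -1,"dy": 1,"dz": 15,"twist": 0},
  {"dx": -1,"dy": 1,"dz": 20,"twist": 0},
  {"dx": 0,"dy": 0,"dz": 20,"twist": 0},
  {"dx": 0,"dy": 0,"dz": 20,"twist": 0},
  {"dx": 0,"dy": 0,"dz": 10,"twist": 0},
])

```text
t: 3.2
ee_pos: [0.5452, -0.0396, 0.0243]
ee_rot: [-3.139, 0.0, 1.326]
force: [0.3, -0.4, -0.3]
width: 0.0852
```

>>> servo_tool([
  {"dx": 0,"dy": 0,"dz": 5,"twist": 0},
  {"dx": 0,"dy": 0,"dz": 0,"twist": 0},
  {"dx": 0,"dy": 0,"dz": 0,"twist": 0},
  {"dx": 0,"dy": 0,"dz": 0,"twist": 0},
  {"dx": 0,"dy": 0,"dz": 0,"twist": 0},
], hand=60)

```text
t: 3.7
ee_pos: [0.5469, -0.04, 0.0223]
ee_rot: [3.14, 0.0, 1.326]
force: [-0.4, -0.1, 0.4]
width: 0.0653
```

```bash
python3 - <<'E'
from h import *
rows(.5444,-.0388,.018,76,1)
E
```

```text
at [ 0.5469 -0.04    0.0223] yaw 75.95 F [-0.4 -0.1  0.4] w 0.0653 t 3.70
dx 0.5 dy -2.7 dz 4.3 tw -0.05
```

>>> servo_tool([
  {"dx": 0,"dy": -1,"dz": 2,"twist": 0},
  {"dx": 0,"dy": 0,"dz": 0,"twist": 0},
  {"dx": 0,"dy": 0,"dz": 0,"twist": 0},
  {"dx": 0,"dy": 0,"dz": 0,"twist": 0},
  {"dx": 0,"dy": 0,"dz": 0,"twist": 0},
], hand=255)

```text
t: 4.2
ee_pos: [0.5464, -0.0399, 0.0206]
ee_rot: [3.139, 0.0, 1.326]
force: [0.7, -0.4, 7.3]
width: 0.0535
```

```bash
python3 - <<'E'
from h import *
print(ctrl.get_obs()["torque"])
rows(.43,.09,.018,85.7,15)
E
```

```text
[-0.0360655   0.0798452  -0.10003021]
at [ 0.5464 -0.0399  0.0206] yaw 75.95 F [ 0.7 -0.4  7.3] w 0.0535 t 4.20
dx 6.5 dy -9.6 dz 0.2 tw -0.65
dx 6.6 dy -9.6 dz 0.2 tw -0.65
dx 6.7 dy -9.5 dz 0.2 tw -0.65
dx 6.8 dy -9.4 dz 0.2 tw -0.65
dx 6.9 dy -9.3 dz 0.2 tw -0.65
dx 7.1 dy -9.2 dz 0.2 tw -0.65
dx 7.2 dy -9.2 dz 0.2 tw -0.65
dx 7.3 dy -9.1 dz 0.2 tw -0.65
dx 7.4 dy -9.0 dz 0.2 tw -0.65
dx 7.5 dy -8.9 dz 0.2 tw -0.65
dx 7.6 dy -8.8 dz 0.2 tw -0.65
dx 7.7 dy -8.7 dz 0.2 tw -0.65
dx 7.8 dy -8.7 dz 0.2 tw -0.65
dx 7.9 dy -8.6 dz 0.2 tw -0.65
dx 8.0 dy -8.5 dz 0.2 tw -0.65
```

It's gripped at 53.5 mm, which confirms the 54 box, and it is pressing down at about 7 N. Now I'll slide it.

>>> servo_tool([
  {"dx": 3,"dy": -5,"dz": 0,"twist": -0.3},
  {"dx": 6,"dy": -9,"dz": 0,"twist": -0.6},
  {"dx": 7,"dy": -10,"dz": 0,"twist": -0.7},
  {"dx": 7,"dy": -10,"dz": 0,"twist": -0.7},
  {"dx": 7,"dy": -9,"dz": 0,"twist": -0.7},
])

```text
t: 4.7
ee_pos: [0.5111, -0.0005, 0.0206]
ee_rot: [3.137, 0.001, 1.379]
force: [4.3, -1.8, 10.8]
width: 0.0535
```

>>> servo_tool([
  {"dx": 7,"dy": -9,"dz": 0,"twist": -0.7},
  {"dx": 7,"dy": -9,"dz": 0,"twist": -0.7},
  {"dx": 7,"dy": -9,"dz": 0,"twist": -0.7},
  {"dx": 7,"dy": -9,"dz": 0,"twist": -0.7},
  {"dx": 7,"dy": -9,"dz": 0,"twist": -0.7},
])

```text
t: 5.2
ee_pos: [0.4728, 0.0415, 0.0207]
ee_rot: [3.137, 0.001, 1.441]
force: [2.5, -1.2, 1.3]
width: 0.053
```

>>> servo_tool([
  {"dx": 8,"dy": -9,"dz": 0,"twist": -0.7},
  {"dx": 8,"dy": -9,"dz": 0,"twist": -0.7},
  {"dx": 8,"dy": -9,"dz": 0,"twist": -0.7},
  {"dx": 8,"dy": -9,"dz": 0,"twist": -0.6},
  {"dx": 6,"dy": -6,"dz": 0,"twist": -0.6},
])

```text
t: 5.7
ee_pos: [0.4349, 0.084, 0.0206]
ee_rot: [3.137, 0.001, 1.499]
force: [3.6, -1.7, 1.7]
width: 0.0533
```

```bash
python3 - <<'E'
from h import *
print(ctrl.get_obs()["torque"])
rows(.434,.2097,.020,85.7,10)
E
```

```text
[-0.27752471 -0.04038585 -0.09098668]
at [0.4349 0.084  0.0206] yaw 85.87 F [ 3.6 -1.7  1.7] w 0.0533 t 5.70
dx 12.5 dy -1.0 dz 0.1 tw 0.02
dx 12.5 dy -1.0 dz 0.1 tw 0.02
dx 12.5 dy -1.0 dz 0.1 tw 0.02
dx 12.5 dy -1.0 dz 0.1 tw 0.02
dx 12.5 dy -1.0 dz 0.1 tw 0.02
dx 12.5 dy -1.0 dz 0.1 tw 0.02
dx 12.5 dy -1.0 dz 0.1 tw 0.02
dx 12.5 dy -1.0 dz 0.1 tw 0.02
dx 12.5 dy -1.0 dz 0.1 tw 0.02
dx 12.5 dy -1.0 dz 0.1 tw 0.02
```

>>> servo_tool([
  {"dx": 10,"dy": -1,"dz": 0.5,"twist": 0},
  {"dx": 13,"dy": -1,"dz": 0.3,"twist": 0},
  {"dx": 13,"dy": -1,"dz": 0,"twist": 0},
  {"dx": 13,"dy": -1,"dz": 0,"twist": 0},
  {"dx": 13,"dy": -1,"dz": 0,"twist": 0},
])

```text
t: 6.2
ee_pos: [0.4349, 0.1456, 0.0206]
ee_rot: [3.138, 0.002, 1.499]
force: [1.2, -8.8, 14.2]
width: 0.0533
```

>>> servo_tool([
  {"dx": 13,"dy": -1,"dz": 0,"twist": 0},
  {"dx": 13,"dy": -1,"dz": 0,"twist": 0},
  {"dx": 13,"dy": -1,"dz": 0,"twist": 0},
  {"dx": 13,"dy": -1,"dz": 0,"twist": 0},
  {"dx": 9,"dy": -1,"dz": 0,"twist": 0},
])

```text
t: 6.7
ee_pos: [0.4342, 0.207, 0.0206]
ee_rot: [3.139, 0.002, 1.499]
force: [1.9, -8.6, 14.4]
width: 0.0535
```

```bash
python3 - <<'E'
from h import *
snap("top","t3.png",(165,130,265,210),7.5)
rows(.434,.2097,.020,85.7,1)
E
```

```text
at [0.4341 0.2081 0.0206] yaw 85.88 F [ 1.4 -2.3 14.9] w 0.0534 t 6.75
dx 1.6 dy -0.2 dz 0.6 tw 0.18
```

View pics/t3.png

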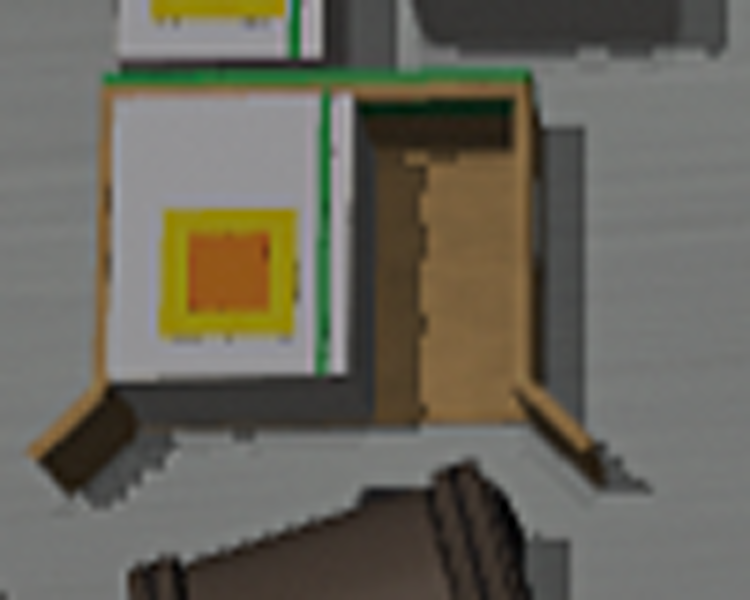

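The arm hides the box from above (its link is at about (350,540) in the crop), and the carton and slot are undisturbed. I'll check from the side with the model outlines overlaid.

```bash
python3 - <<'E'
from h import *
snap("side","s3.png")
im=cv2.resize(cv2.imread("pics/raw_s3.png")[110:230,200:360],None,fx=5,fy=5,interpolation=cv2.INTER_CUBIC)
im=cv2.convertScaleAbs(im,alpha=1.4,beta=20)
def ln(P,c,cl=False):
    q=np.array([((px("side",p)-[200,110]+.5)*5-.5) for p in P]);cv2.polylines(im,[np.int32(q*16)],cl,c,1,cv2.LINE_AA,4)
C=lambda x,y,z:(*cart(x,y),z)
ln([C(.0,-.075,.06),C(.112,-.075,.06),C(.112,.075,.06)],(0,0,255))
ln([C(0,-.015,.07),C(.11,-.015,.07),C(.11,.075,.07),C(0,.075,.07)],(0,255,0),True)
ln([C(0,-.075,0),C(.112,-.075,0)],(0,0,255))
o=ctrl.get_obs();t=o["ee_pos"];a=o["ee_rot"][2]-np.pi/2
B=lambda x,y,z:(t[0]+np.cos(a)*x-np.sin(a)*y,t[1]+np.sin(a)*x+np.cos(a)*y,z)
for z in(0,.07): ln([B(-.0165,-.027,z),B(.0935,-.027,z),B(.0935,.027,z),B(-.0165,.027,z)],(255,255,0),True)
cv2.imwrite("pics/s3.png",im)
E
```

```text
(no output)
```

View pics/s3.png

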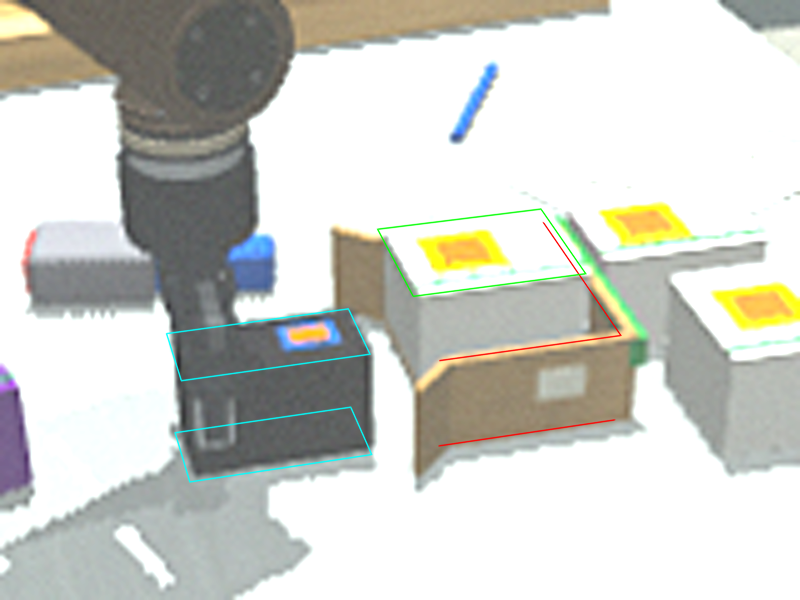

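The overlays agree to within about 2–3 mm. The box is flat, aligned and in front of the slot. I'll slide it in slowly and watch the side force.

>>> servo_tool([
  {"dx": 0.5,"dy": 4,"dz": 0,"twist": 0.1},
  {"dx": 0,"dy": 8,"dz": 0,"twist": 0},
  {"dx": 0,"dy": 8,"dz": 0,"twist": 0},
  {"dx": 0,"dy": 8,"dz": 0,"twist": 0},
  {"dx": 0,"dy": 8,"dz": 0,"twist": 0},
])

```text
t: 7.3
ee_pos: [0.4635, 0.2063, 0.0204]
ee_rot: [-3.127, 0.001, 1.496]
force: [-18.6, 1.3, 30.7]
width: 0.0535
```

>>> servo_tool([
  {"dx": 0,"dy": 4,"dz": 0,"twist": 0},
  {"dx": 0,"dy": 4,"dz": 0,"twist": 0},
  {"dx": 0,"dy": 3,"dz": 0,"twist": 0},
  {"dx": 0,"dy": 3,"dz": 0,"twist": 0},
  {"dx": 0,"dy": 2,"dz": 0,"twist": 0},
])

```text
t: 7.8
ee_pos: [0.4794, 0.2052, 0.0204]
ee_rot: [-3.127, 0.001, 1.496]
force: [-17.8, 1.3, 30.4]
width: 0.0534
```

```bash
python3 - <<'E'
from h import *
print(ctrl.get_obs()["torque"])
rows(*cart(-.025,-.04525),.020,85.7,10)
snap("top","t4.png",(165,130,265,210),7.5)
E
```

```text
[ 0.11201864  2.40028116 -0.01557212]
at [0.4794 0.2052 0.0204] yaw 85.71 F [-17.8   1.3  30.4] w 0.0534 t 7.80
dx 0.1 dy 6.4 dz 0.0 tw 0.00
dx 0.1 dy 6.4 dz 0.0 tw 0.00
dx 0.1 dy 6.4 dz 0.0 tw 0.00
dx 0.1 dy 6.4 dz 0.0 tw 0.00
dx 0.1 dy 6.4 dz 0.0 tw 0.00
dx 0.1 dy 6.4 dz 0.0 tw 0.00
dx 0.1 dy 6.4 dz 0.0 tw 0.00
dx 0.1 dy 6.4 dz 0.0 tw 0.00
dx 0.1 dy 6.4 dz 0.0 tw 0.00
dx 0.1 dy 6.4 dz 0.0 tw 0.00
```

View pics/t4.png

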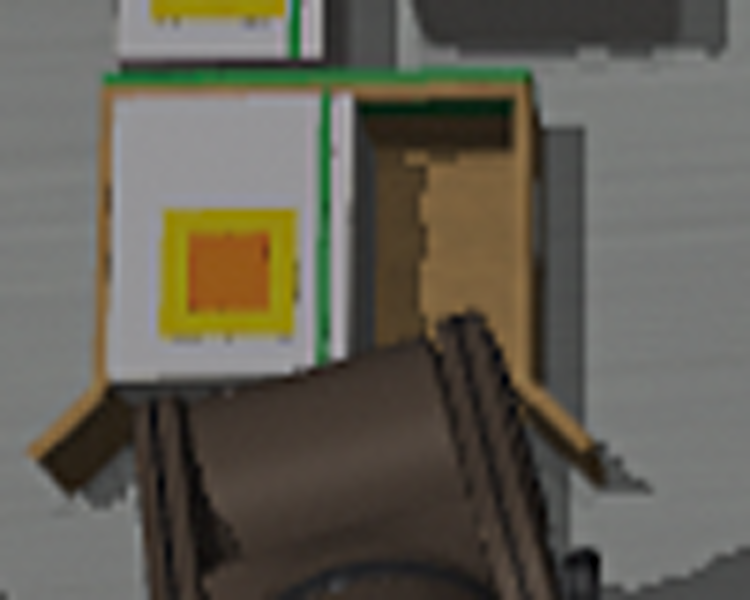

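The side force is only 1.3 N, with the front edge about at the mouth. The down-press has grown to 30 N, so I'll ease it by about 1 mm and go on.

>>> servo_tool([
  {"dx": 0,"dy": 0,"dz": -0.5,"twist": 0},
  {"dx": 0,"dy": 1,"dz": -0.5,"twist": 0},
  {"dx": 0,"dy": 3,"dz": 0,"twist": 0},
  {"dx": 0,"dy": 3,"dz": 0,"twist": 0},
  {"dx": 0,"dy": 3,"dz": 0,"twist": 0},
])

```text
t: 8.35
ee_pos: [0.4894, 0.2042, 0.0204]
ee_rot: [-3.128, 0.001, 1.496]
force: [-14.2, 1.5, 23.5]
width: 0.0538
```

```bash
python3 - <<'E'
from h import *
print(ctrl.get_obs()["torque"])
rows(*cart(-.025,-.04525),.020,85.7,1)
E
```

```text
[ 0.12535168  1.95788031 -0.02940566]
at [0.4894 0.2042 0.0204] yaw 85.71 F [-14.2   1.5  23.5] w 0.0538 t 8.35
dx 1.3 dy 54.4 dz 0.4 tw 0.01
```

>>> servo_tool([
  {"dx": 0.3,"dy": 4,"dz": -0.4,"twist": 0},
  {"dx": 0.3,"dy": 5,"dz": 0,"twist": 0},
  {"dx": 0,"dy": 5,"dz": 0,"twist": 0},
  {"dx": 0,"dy": 5,"dz": 0,"twist": 0},
  {"dx": 0,"dy": 5,"dz": 0,"twist": 0},
])

```text
t: 8.85
ee_pos: [0.5136, 0.2029, 0.0205]
ee_rot: [-3.129, 0.001, 1.496]
force: [-12.5, 1.1, 19.3]
width: 0.0538
```

```bash
python3 - <<'E'
from h import *
print(ctrl.get_obs()["torque"])
rows(*cart(-.025,-.04525),.020,85.7,1)
E
```

```text
[ 0.10453727  1.71936848 -0.04433309]
at [0.5136 0.2029 0.0205] yaw 85.71 F [-12.5   1.1  19.3] w 0.0538 t 8.85
dx 0.8 dy 30.1 dz 0.5 tw 0.01
```

>>> servo_tool([
  {"dx": 0.2,"dy": 5,"dz": -0.2,"twist": 0},
  {"dx": 0,"dy": 6,"dz": 0,"twist": 0},
  {"dx": 0,"dy": 6,"dz": 0,"twist": 0},
  {"dx": 0,"dy": 5,"dz": 0,"twist": 0},
  {"dx": 0,"dy": 3,"dz": 0,"twist": 0},
])

```text
t: 9.35
ee_pos: [0.5388, 0.2011, 0.0205]
ee_rot: [-3.129, 0.001, 1.496]
force: [-11.6, 0.9, 17.7]
width: 0.0532
```

>>> servo_tool([
  {"dx": 0,"dy": 0,"dz": -0.5,"twist": 0},
  {"dx": 0,"dy": 0,"dz": 0,"twist": 0},
  {"dx": 0,"dy": 0,"dz": 0,"twist": 0},
  {"dx": 0,"dy": 0,"dz": 0,"twist": 0},
  {"dx": 0,"dy": 0,"dz": 0,"twist": 0},
], hand=90)

```text
t: 9.85
ee_pos: [0.543, 0.2001, 0.0199]
ee_rot: [-3.14, 0.0, 1.495]
force: [-1.5, 1.7, -1.2]
width: 0.0554
```

```bash
python3 - <<'E'
from h import *
print(ctrl.get_obs()["torque"])
rows(*cart(-.025,-.04525),.020,85.7,1)
E
```

```text
[0.16424157 0.08206054 0.06208917]
at [0.543  0.2001 0.0199] yaw 85.66 F [-1.5  1.7 -1.2] w 0.0554 t 9.85
dx 1.4 dy 0.6 dz -0.1 tw -0.04
```

It's released without side load. I'll back straight out while opening, shut the fingers behind the box, then push it home.

>>> servo_tool([
  {"dx": 0.5,"dy": -2,"dz": 0,"twist": 0},
  {"dx": 0.5,"dy": -8,"dz": 0,"twist": 0},
  {"dx": 0,"dy": -10,"dz": 0,"twist": 0},
  {"dx": 0,"dy": -12,"dz": 0,"twist": 0},
  {"dx": 0,"dy": -12,"dz": 0,"twist": 0},
], hand=72)

```text
t: 10.35
ee_pos: [0.4987, 0.2043, 0.0206]
ee_rot: [-3.141, 0.0, 1.495]
force: [0.1, 0.3, 0.3]
width: 0.0612
```

>>> servo_tool([
  {"dx": 0,"dy": -6,"dz": 0,"twist": 0},
  {"dx": 0,"dy": 0,"dz": 0,"twist": 0},
  {"dx": 0,"dy": 0,"dz": 0,"twist": 0},
  {"dx": 0,"dy": 0,"dz": 0,"twist": 0},
  {"dx": 0,"dy": 0,"dz": 0,"twist": 0},
], hand=255)

```text
t: 10.85
ee_pos: [0.4946, 0.2047, 0.0208]
ee_rot: [3.141, -0.0, 1.495]
force: [-0.1, 0.2, -0.3]
width: 0.0002
```

>>> servo_tool([
  {"dx": 0,"dy": 0,"dz": 0,"twist": 0},
  {"dx": 0,"dy": 0,"dz": 0,"twist": 0},
  {"dx": 0,"dy": 0,"dz": 0,"twist": 0},
  {"dx": 0,"dy": 0,"dz": 0,"twist": 0},
  {"dx": 0,"dy": 0,"dz": 0,"twist": 0},
])

```text
t: 11.35
ee_pos: [0.4941, 0.2048, 0.0206]
ee_rot: [-3.142, 0.0, 1.495]
force: [0.4, -0.1, -0.8]
width: -0.0004
```

```bash
python3 - <<'E'
from h import *
rows(*cart(-.009,-.04525),.020,85.7,1)
snap("side","s4.png",(250,120,350,210),6)
E
```

```text
at [0.4941 0.2048 0.0206] yaw 85.65 F [ 0.4 -0.1 -0.8] w -0.0004 t 11.35
dx 0.5 dy 65.7 dz 0.6 tw -0.05
```

View pics/s4.png

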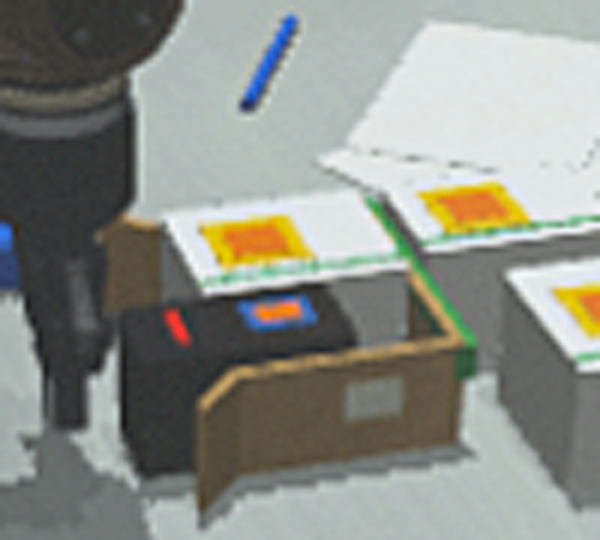

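The box is flat, about two thirds in, and straight; the shut fingers are clear behind it at about (70,400). Now I'll push.

>>> servo_tool([
  {"dx": 0,"dy": 6,"dz": 0,"twist": 0},
  {"dx": 0,"dy": 6,"dz": 0,"twist": 0},
  {"dx": 0,"dy": 5,"dz": 0,"twist": 0},
  {"dx": 0,"dy": 5,"dz": 0,"twist": 0},
  {"dx": 0,"dy": 5,"dz": 0,"twist": 0},
])

```text
t: 11.9
ee_pos: [0.5207, 0.2026, 0.0203]
ee_rot: [-3.14, 0.0, 1.495]
force: [-3.0, 0.3, 0.6]
width: 0.0
```

>>> servo_tool([
  {"dx": 0,"dy": 5,"dz": 0,"twist": 0},
  {"dx": 0,"dy": 5,"dz": 0,"twist": 0},
  {"dx": 0,"dy": 5,"dz": 0,"twist": 0},
  {"dx": 0,"dy": 4,"dz": 0,"twist": 0},
  {"dx": 0,"dy": 3,"dz": 0,"twist": 0},
])

```text
t: 12.4
ee_pos: [0.5433, 0.201, 0.0205]
ee_rot: [-3.142, 0.0, 1.495]
force: [-1.4, -0.4, -0.1]
width: -0.0001
```

>>> servo_tool([
  {"dx": 0,"dy": 2,"dz": 0,"twist": 0},
  {"dx": 0,"dy": 2,"dz": 0,"twist": 0},
  {"dx": 0,"dy": 2,"dz": 0,"twist": 0},
  {"dx": 0,"dy": 1,"dz": 0,"twist": 0},
  {"dx": 0,"dy": 1,"dz": 0,"twist": 0},
])

```text
t: 12.9
ee_pos: [0.5508, 0.2005, 0.0206]
ee_rot: [-3.141, 0.0, 1.495]
force: [-1.4, 0.7, 0.5]
width: -0.0
```

>>> servo_tool([
  {"dx": 0,"dy": 2,"dz": 0,"twist": 0},
  {"dx": 0,"dy": 1.5,"dz": 0,"twist": 0},
  {"dx": 0,"dy": 1,"dz": 0,"twist": 0},
  {"dx": 0,"dy": 1,"dz": 0,"twist": 0},
  {"dx": 0,"dy": 0.5,"dz": 0,"twist": 0},
])

```text
t: 13.4
ee_pos: [0.557, 0.2, 0.0207]
ee_rot: [3.142, -0.0, 1.495]
force: [-2.1, 0.5, 0.0]
width: 0.0001
```

>>> servo_tool([
  {"dx": 0,"dy": 0.5,"dz": 0,"twist": 0},
  {"dx": 0,"dy": 0.5,"dz": 0,"twist": 0},
  {"dx": 0,"dy": 0.5,"dz": 0,"twist": 0},
  {"dx": 0,"dy": 0.5,"dz": 0,"twist": 0},
  {"dx": 0,"dy": 0,"dz": 0,"twist": 0},
])

```text
t: 13.9
ee_pos: [0.559, 0.1998, 0.0207]
ee_rot: [3.141, -0.0, 1.495]
force: [-1.6, -0.1, -0.5]
width: -0.0001
```

>>> servo_tool([
  {"dx": 0,"dy": 0.5,"dz": 0,"twist": 0},
  {"dx": 0,"dy": 0.5,"dz": 0,"twist": 0},
  {"dx": 0,"dy": 0.5,"dz": 0,"twist": 0},
  {"dx": 0,"dy": 0.5,"dz": 0,"twist": 0},
  {"dx": 0,"dy": 0,"dz": 0,"twist": 0},
])

```text
t: 14.4
ee_pos: [0.5604, 0.1997, 0.0205]
ee_rot: [-3.14, 0.0, 1.495]
force: [-3.9, 0.2, 2.7]
width: 0.0001
```

```bash
python3 - <<'E'
from h import *
snap("side","s5.png",(250,120,350,210),6)
E
```

```text
(no output)
```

View pics/s5.png

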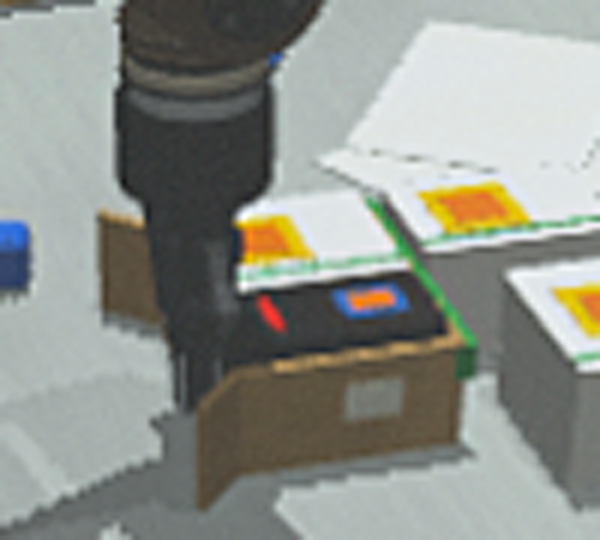

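The box's front edge is now at the back panel, about (445,330), and the force is beginning to rise. I'll press a little more.

>>> servo_tool([
  {"dx": 0,"dy": 0.4,"dz": 0,"twist": 0},
  {"dx": 0,"dy": 0.4,"dz": 0,"twist": 0},
  {"dx": 0,"dy": 0.4,"dz": 0,"twist": 0},
  {"dx": 0,"dy": 0,"dz": 0,"twist": 0},
  {"dx": 0,"dy": 0,"dz": 0,"twist": 0},
])

```text
t: 14.95
ee_pos: [0.5603, 0.1996, 0.0201]
ee_rot: [-3.137, 0.001, 1.495]
force: [-6.7, 0.4, 3.3]
width: -0.0001
```

>>> servo_tool([
  {"dx": 0,"dy": 0.5,"dz": 0,"twist": 0},
  {"dx": 0,"dy": 0.5,"dz": 0,"twist": 0},
  {"dx": 0,"dy": 0.5,"dz": 0,"twist": 0},
  {"dx": 0,"dy": 0.5,"dz": 0,"twist": 0},
  {"dx": 0,"dy": 0,"dz": 0,"twist": 0},
])

```text
t: 15.45
ee_pos: [0.5602, 0.1995, 0.0193]
ee_rot: [-3.132, 0.002, 1.496]
force: [-11.8, 0.1, 3.1]
width: 0.0001
```

The tool stopped at x = 0.560 while the force rose from 2 to 12 N, so the box is home. I'll back out and go up clear.

>>> servo_tool([
  {"dx": 0,"dy": -4,"dz": 0,"twist": 0},
  {"dx": 0,"dy": -15,"dz": 0,"twist": 0},
  {"dx": 0,"dy": -25,"dz": 0,"twist": 0},
  {"dx": 0,"dy": -25,"dz": 0,"twist": 0},
  {"dx": 0,"dy": -15,"dz": 0,"twist": 0},
])

```text
t: 15.95
ee_pos: [0.48, 0.2059, 0.0208]
ee_rot: [3.139, -0.001, 1.495]
force: [0.3, 0.6, -0.4]
width: -0.0001
```

>>> servo_tool([
  {"dx": 0,"dy": 0,"dz": -20,"twist": 0},
  {"dx": 0,"dy": 0,"dz": -40,"twist": 0},
  {"dx": 0,"dy": 0,"dz": -40,"twist": 0},
  {"dx": 0,"dy": 0,"dz": -40,"twist": 0},
  {"dx": 0,"dy": 0,"dz": -20,"twist": 0},
])

```text
t: 16.45
ee_pos: [0.4835, 0.2063, 0.186]
ee_rot: [3.131, -0.003, 1.495]
force: [0.4, 0.5, 0.6]
width: 0.0001
```

>>> servo_tool([
  {"dx": 30,"dy": 0,"dz": 0,"twist": 0},
  {"dx": 40,"dy": 0,"dz": 0,"twist": 0},
  {"dx": 40,"dy": 0,"dz": 0,"twist": 0},
  {"dx": 40,"dy": 0,"dz": 0,"twist": 0},
  {"dx": 20,"dy": 0,"dz": 0,"twist": 0},
])

```text
t: 16.95
ee_pos: [0.4944, 0.3784, 0.1815]
ee_rot: [3.137, -0.003, 1.497]
force: [0.0, -0.5, -0.1]
width: 0.0
```

>>> servo_tool([
  {"dx": 30,"dy": 0,"dz": 0,"twist": 0},
  {"dx": 40,"dy": 0,"dz": 0,"twist": 0},
  {"dx": 40,"dy": 0,"dz": 0,"twist": 0},
  {"dx": 40,"dy": 0,"dz": 0,"twist": 0},
  {"dx": 20,"dy": 0,"dz": 0,"twist": 0},
])

```text
t: 17.45
ee_pos: [0.5068, 0.5483, 0.1811]
ee_rot: [3.138, -0.004, 1.496]
force: [-0.4, 0.1, -1.3]
width: -0.0002
```

```bash
python3 - <<'E'
from h import *
snap("top","t5.png")
a=cv2.imread("pics/t5.png");b=cv2.imread("pics/raw_t1.png")
d=cv2.absdiff(a,b).max(2)>40
n,_,st,_=cv2.connectedComponentsWithStats(d.astype(np.uint8))
print([tuple(s) for s in st[1:] if s[4]>8])
cv2.imwrite("pics/t5c.png",cv2.convertScaleAbs(cv2.resize(a[130:200,165:255],None,fx=8,fy=8,interpolation=cv2.INTER_CUBIC),alpha=1.5,beta=10))
E
```

```text
[(np.int32(214), np.int32(142), np.int32(18), np.int32(1), np.int32(18)), (np.int32(15), np.int32(144), np.int32(252), np.int32(276), np.int32(26055)), (np.int32(215), np.int32(147), np.int32(20), np.int32(39), np.int32(604)), (np.int32(298), np.int32(149), np.int32(30), np.int32(47), np.int32(1058)), (np.int32(0), np.int32(161), np.int32(13), np.int32(58), np.int32(529)), (np.int32(144), np.int32(204), np.int32(14), np.int32(28), np.int32(198)), (np.int32(108), np.int32(219), np.int32(8), np.int32(9), np.int32(30)), (np.int32(183), np.int32(233), np.int32(9), np.int32(10), np.int32(10)), (np.int32(160), np.int32(245), np.int32(6), np.int32(11), np.int32(12)), (np.int32(190), np.int32(247), np.int32(10), np.int32(8), np.int32(10)), (np.int32(201), np.int32(255), np.int32(18), np.int32(15), np.int32(23)), (np.int32(154), np.int32(262), np.int32(9), np.int32(8), np.int32(14)), (np.int32(166), np.int32(268), np.int32(42), np.int32(49), np.int32(66)), (np.int32(214), np.int32(272), np.int32(8), np.int32(7), np.int32(13)), (np.int32(204), np.int32(286), np.int32(25), np.int32(25), np.int3
[... 402 characters left out ...]
45), np.int32(17), np.int32(6), np.int32(56)), (np.int32(360), np.int32(367), np.int32(9), np.int32(8), np.int32(17)), (np.int32(336), np.int32(368), np.int32(4), np.int32(5), np.int32(9)), (np.int32(329), np.int32(374), np.int32(5), np.int32(5), np.int32(9)), (np.int32(343), np.int32(374), np.int32(13), np.int32(11), np.int32(50)), (np.int32(341), np.int32(383), np.int32(6), np.int32(5), np.int32(11)), (np.int32(365), np.int32(384), np.int32(9), np.int32(10), np.int32(16)), (np.int32(351), np.int32(390), np.int32(11), np.int32(18), np.int32(61)), (np.int32(250), np.int32(407), np.int32(4), np.int32(11), np.int32(13)), (np.int32(262), np.int32(410), np.int32(15), np.int32(10), np.int32(70))]
```

View pics/t5c.png

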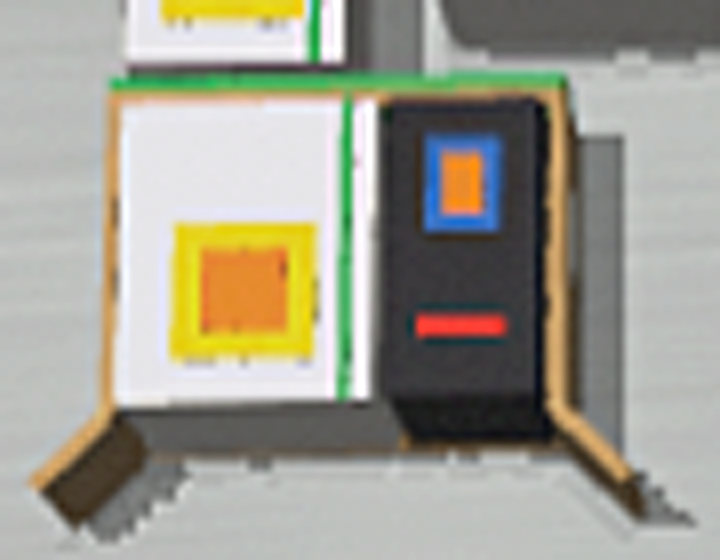

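Box 54 is seated squarely: its back edge, at about (470,97), is level with the white box's. The picture difference shows no change at the other black boxes, the tape roll or the bottle. I'll hand it in.

>>> servo_tool([
  {"dx": 0,"dy": 0,"dz": 0,"twist": 0},
  {"dx": 0,"dy": 0,"dz": 0,"twist": 0},
  {"dx": 0,"dy": 0,"dz": 0,"twist": 0},
  {"dx": 0,"dy": 0,"dz": 0,"twist": 0},
  {"dx": 0,"dy": 0,"dz": 0,"twist": 0},
])

```text
t: 18.0
ee_pos: [0.5064, 0.5441, 0.181]
ee_rot: [3.141, -0.0, 1.494]
force: [-0.1, -0.1, -0.3]
width: -0.0001
```

```bash
python3 -c "
from plant import ctrl
print(ctrl.close_job())"
```

```text
the job is handed in; nothing more can be done
None
```

The 54 mm black box is in the carton, fully home against the back panel, and the job was handed in at 18 s of robot time. The white box in the carton measured 90 mm wide, so the space left was 59.5 mm. I gripped the box low near its rear end, slid it along the bench and about two thirds into the slot, then pushed it home with the fingers shut.

**Last checks**
- **Home:** the tool stopped at x = 0.560 while the pushing force rose from 2 to 12 N. In the last top picture the box sits square, with its back edge level with the white box's.
- **Kept on the bench:** wherever I read the force during the gripped slide, the box was being pressed down, never lifted. That press reached about 30 N during the insertion, more than I meant, and I eased it off; side forces in the slot stayed under 2 N.
- **Other things:** the other two black boxes, the tape roll and the gel bottle show no change between the first and last top pictures. The arm never went near the scanner at low height, but its shadow and the arm itself cover that area in the last picture, so I could not check it there.

The two cameras disagreed by about 2–3 mm, within the slot's play. Several move calls were refused because rows left out keys, and I sent the ones that mattered again in full.

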